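# Stroke along the spring pins of a board-test jig

### The job

Check that the spring pins of the board-test jig move freely: with closed fingertips, go along its curved row of four dome-headed pins, starting at the end beside the square post, and press each pin from above about half-way down, never on to its stop, letting it spring back up before pressing the next. Grip nothing; leave the other jig's flat-headed pins and all the loose things lying about as they are, and finish with the hand clear of everything.

Things in the scene. Friction and masses are not known exactly. Their poses are not given: they have to be found in the camera images.
- arc_jig_mid (a point): the jig to work on: a fixed flat box 240 x 120 x 35 mm, black with a grey top plate, with four dome-headed brass spring pins in a shallow curved row at x, y = (66, 0), (22, 24), (-22, 24), (-66, 0) mm. Point: centre of the top face, 35 mm above the bench; x along its length towards the end with the square post, z up. A socket strip 12 mm high runs along the y = -50 mm edge
- post_top (a point): top centre of the square steel post, 14 x 14 mm and 36 mm tall, that stands at one end of the domed-pin jig; it marks the end to start from and is fixed, its top 11 mm higher than the pin heads, 39 mm beyond the first pin
- pin0_top (a point): top of the head of the first domed pin counted from the square post; brass head 18 mm across, 9 mm high, on a thin shaft, its top 25 mm above the plate and 60 mm above the bench when up; the point moves down with the pin; x, y, z axes as the jig's
- pin0 (a joint): how far the first domed pin is pressed straight down: 12 mm of travel; joint value in m, 0 = up at rest, growing as it is pressed down. A light spring: 0.5 N to start it, then 0.5 N per mm (about 3.5 N half-way); springs back up by itself and cannot be pulled out
- pin1_top (a point): top of the head of the second domed pin counted from the square post; brass head 18 mm across, 9 mm high, on a thin shaft, its top 25 mm above the plate and 60 mm above the bench when up; the point moves down with the pin; x, y, z axes as the jig's
- pin1 (a joint): how far the second domed pin is pressed straight down: 12 mm of travel; joint value in m, 0 = up at rest, growing as it is pressed down. A light spring: 0.5 N to start it, then 0.5 N per mm (about 3.5 N half-way); springs back up by itself and cannot be pulled out
- pin2_top (a point): top of the head of the third domed pin counted from the square post; brass head 18 mm across, 9 mm high, on a thin shaft, its top 25 mm above the plate and 60 mm above the bench when up; the point moves down with the pin; x, y, z axes as the jig's
- pin2 (a joint): how far the third domed pin is pressed straight down: 12 mm of travel; joint value in m, 0 = up at rest, growing as it is pressed down. A light spring: 0.5 N to start it, then 0.5 N per mm (about 3.5 N half-way); springs back up by itself and cannot be pulled out
- pin3_top (a point): top of the head of the fourth domed pin counted from the square post; brass head 18 mm across, 9 mm high, on a thin shaft, its top 25 mm above the plate and 60 mm above the bench when up; the point moves down with the pin; x, y, z axes as the jig's
- pin3 (a joint): how far the fourth domed pin is pressed straight down: 12 mm of travel; joint value in m, 0 = up at rest, growing as it is pressed down. A light spring: 0.5 N to start it, then 0.5 N per mm (about 3.5 N half-way); springs back up by itself and cannot be pulled out
- flat_jig_mid (a point): the other jig, to be left alone: same box and size, fixed, no post, with three brass pins with narrow flat heads (12 mm across, 25 mm above the plate) in a straight row at x, y = (50, 12), (0, 12), (-50, 12) mm. This point is the centre of its top face, 35 mm above the bench; x along its length
- flat0 (a joint): how far flat-headed pin 0 (x = 50 mm) of the other jig is pressed: 12 mm of travel; joint value in m, 0 = up at rest, growing as it is pressed down; leave at 0
- flat1 (a joint): how far flat-headed pin 1 (x = 0 mm) of the other jig is pressed: 12 mm of travel; joint value in m, 0 = up at rest, growing as it is pressed down; leave at 0
- flat2 (a joint): how far flat-headed pin 2 (x = -50 mm) of the other jig is pressed: 12 mm of travel; joint value in m, 0 = up at rest, growing as it is pressed down; leave at 0
- jar_c (a point): small clear jar with a white cap, 28 mm across, 42 mm tall, standing loose on the domed-pin jig's plate on the socket-strip side of the row; point at its centre; leave it standing
- reel_c (a point): small grey wire reel, 48 mm across, 27 mm tall, standing on the flat-pin jig; point at its centre; leave it
- meter: black hand meter lying on its back, 75 x 150 x 34 mm with a dial 8 mm higher; origin at the centre of its underside; leave it
- driver_grip (a point): screwdriver 170 mm long lying on the bench; point in its handle; leave it
- tub_rim (a point): clear open tub, 64 mm across, 45 mm tall; point at the centre of its mouth; leave it
- flux_c (a point): white plastic bottle, 48 mm across, 85 mm tall; point at half height; leave it
- heatsink: small finned aluminium heat sink, 30 x 30 x 30 mm; origin at the centre of its underside; leave it

How it is judged (in metres and radians):
On the way, in this order (a step that is already met when the one before it is completed fails the run):
1. the first domed pin, counted from the end with the square post, is pressed at least 3 mm down from above by the fingertips while the other three domed pins are up (within 1.5 mm) (value of joint pin0 above 0.003 m and value of joint each of pin1, pin2, pin3 below 0.0015 m and z of the grasp point in the frame of pin0_top above 0.005 m and horizontal distance between the grasp point and pin0_top below 0.045 m), for 0.05 s.
2. the second domed pin, counted from the end with the square post, is pressed at least 3 mm down from above by the fingertips while the other three domed pins are up (within 1.5 mm) (value of joint pin1 above 0.003 m and value of joint each of pin0, pin2, pin3 below 0.0015 m and z of the grasp point in the frame of pin1_top above 0.005 m and horizontal distance between the grasp point and pin1_top below 0.045 m), for 0.05 s.
3. the third domed pin, counted from the end with the square post, is pressed at least 3 mm down from above by the fingertips while the other three domed pins are up (within 1.5 mm) (value of joint pin2 above 0.003 m and value of joint each of pin0, pin1, pin3 below 0.0015 m and z of the grasp point in the frame of pin2_top above 0.005 m and horizontal distance between the grasp point and pin2_top below 0.045 m), for 0.05 s.
4. the fourth domed pin, counted from the end with the square post, is pressed at least 3 mm down from above by the fingertips while the other three domed pins are up (within 1.5 mm) (value of joint pin3 above 0.003 m and value of joint each of pin0, pin1, pin2 below 0.0015 m and z of the grasp point in the frame of pin3_top above 0.005 m and horizontal distance between the grasp point and pin3_top below 0.045 m), for 0.05 s.
At the end, for the whole second after the job is handed in: After all four domed pins have been pressed in order, all pins of both jigs are up again (within 1 mm) and every loose thing is within 12 mm of where it stood (value of joint each of pin0, pin1, pin2, pin3, flat0, flat1, flat2 below 0.001 m and distance of each of jar_c, reel_c, meter, driver_grip, tub_rim, flux_c, heatsink from where it was at the start of the episode below 0.012 m); the robot touches nothing.
It fails at once if a domed pin is pushed more than 10.5 mm down, on to its stop (value of joint any of pin0, pin1, pin2, pin3 above 0.0105 m).
It fails at once if a flat-headed pin of the other jig is pressed more than 2 mm (value of joint any of flat0, flat1, flat2 above 0.002 m).
It fails at once if one of the loose things is moved, lifted or knocked (more than 12 mm) (distance of any of jar_c, reel_c, meter, driver_grip, tub_rim, flux_c, heatsink from where it was at the start of the episode above 0.012 m).
It also fails if it takes over 48 s, if anything falls off the work surface, if the arm or the gripper's body presses on something with over 40 N, if the wrist force passes 120 N, or if a joint passes its speed limit or range.

### The arm

A 7-joint arm with a two-finger parallel gripper is mounted at the origin on the work surface. World frame = base frame: x ahead of the robot, y to its left, z up, the work surface at z = 0. Lengths are in mm, angles in rad, forces in N, time in s.
With the tool pointing down it reaches from about 400 to 750 mm from the base axis. Payload 19.5 kg.
Tool frame: the origin (TCP) lies where the fingers leave the gripper's body, on its centre line; the fingertips stand 73 mm ahead of it and the grasp point (between the pads) lies 54 mm ahead of it; z points along the fingers, y is the direction in which the jaws open and shut (so a half turn about z gives the same grasp; the last joint's range is limited). The gripper opens to 85 mm and grips with 20 to 120 N. Pads are 22 mm wide; open, the fingers measure 114 mm over their backs; the gripper's body (76 mm by 85 mm) begins 54 mm behind the grasp point. The pads swing forward as they close: fully open they stand 13 mm farther back than shut.
Start: joints at [-1.166, 0.707, -0.028, 1.485, 0.022, 0.951, -0.075], TCP at [248.435, 518.54, 303.868] pointing down, gripper open.
Joint ranges: [-2.71, 2.71], [-0.32, 2.16], [-1.57, 1.52], [0, 2.45], [-1.46, 4.6], [0, 2.02], [-2.83, 2.83]. Speed limits (rad/s): [1.89, 1.89, 2.57, 2.57, 3.01, 3.01, 3.01].

### API

Orientations are given as a unit quaternion [x, y, z, w].
In Python, from workcell import bot gives the robot as it stands.
- The arm moves only by the tool step_arm, never from a script. Its argument "plan" is a list of rows, each a list of 7 numbers: the finger opening in mm, from 0 to 85.4, then the shift along the world's x, y, z in mm, then the turn, a rotation vector about the world's x, y, z in rad. In form: [[claw, tx, ty, tz, rx, ry, rz], ...]. A call has 1 to 10 rows; each row is the pose to reach, as a shift and turn from the pose measured when the call began; what a row does not reach only later rows make up. A row lasts 1/12 s, in which the tool goes at most 41.7 mm and 7.16 degrees, less where a joint would pass 70% of its speed; a pose out of reach is approached as far as the arm can. A call with a gripper value outside its range is refused whole. The fingers move at their own pace and stop on an object; "newtons" is the grip in N (left out, the last holds). Time passes only in rows, so rows that repeat a pose let the fingers close. It gives the time, the measured TCP pose, the force and the opening at its end, in the units of the state.
- bot.state(): the state, without advancing time (a new reading comes with each control period).
- bot.capture(name): name is "scene" or "side" or "wrist"; returns the picture (420x560x3 uint8, red, green, blue); there is no depth.
- bot.calibration(name): a dict with "fov_y" (degrees; the focal length in pixels is half the picture's height over the tangent of half this angle, whatever the lens; pixels are square), "cx", "cy" (the principal point, pixels), "R" (3x3) and "t" (3): a world point X has camera coordinates R X + t; the wrist camera has in their place "tool_from_camera" (4x4, takes a point from camera to tool coordinates, whose origin is the TCP and whose axes are the flange's). Camera axes: x right, y down, z forward; pixel columns grow to the right and rows downward; lengths in mm; the calibration is good to about 2 mm. A picture is of the moment at which its call begins: read the wrist's pose just before it. calibration takes no time and is no camera call.
- bot.job_done(): hands the job in, once; it reports no verdict.
Trained networks look in the newest picture that a camera, given by its name, has taken for a name from the list of things; names that differ only in an ending like _2 or _b are one class to them, and where a whole thing is asked for, a point or a joint stands for the part that bears it (a point fixed in the world has none). Each returns a list of dicts, best first, with "conf" (0 to 1); they miss things now and then, are a little off and sometimes report something else, mostly with a low value. They report only what shows in the picture. A call takes as long as a camera call.
- bot.cut_out(camera, label): "mask" (420x560 bool, what is visible of it) and "position" ([column, row] in pixels, amid what is visible of it).
- bot.tip_of(camera, label): "position" ([column, row] in pixels: a listed point, or the origin of a listed thing).
The state is a dict: "time_s": time; "q": joint angles; "qvel": joint speeds; "effort": joint torques, N m; "eef_pos": TCP position; "eef_rot": TCP orientation; "contact_force": force on the tool from outside, world axes, zero at the start; "torque": the same for the moment, N m; "opening": finger opening in mm.
Only numpy, scipy, OpenCV 4.12 (cv2) and the standard library are available. Lean on these libraries where they do the work, as an engineer would, in place of code of your own. Each camera call takes 0.05 s, during which the arm holds its last target.

## Working session

There is one attempt and no reset: what is moved stays moved. The work goes in short steps, Python scripts to look and compute and a tool call to move; the robot and the scene stay as the last step left them, time stands still between calls to the robot, and variables do not carry over. Pictures are saved under pics/ and viewed, and the job is handed in when it is done.

Besides the shell and the picture viewer there is one more tool, called after "Request:" as name([rows], argument=value, ...), one row to a line, values as JSON. step_arm: Moves the arm, as the interface text tells. Its arguments: {"type":"object","properties":{"plan":{"type":"array","items":{"type":"array","items":{"type":"number"}}},"newtons":{"type":"number"}},"required":["plan"]}

```bash
mkdir -p pics
python3 - <<'E'
from workcell import bot
import cv2
s=bot.state(); print({k:s[k] for k in ("time_s","eef_pos","eef_rot","contact_force","opening")})
for n in("scene","side","wrist"):
    im=bot.capture(n); cv2.imwrite(f"pics/{n}0.png",im[:,:,::-1].copy())
    c=bot.calibration(n); print(n,c)
    for l in("arc_jig_mid","post_top","pin0_top","pin1_top","pin2_top","pin3_top","jar_c","flat_jig_mid"):
        print(n,l,[(([round(float(v),1) for v in d["position"]]),round(d["conf"],2)) for d in bot.tip_of(n,l)[:3]])
print(bot.state()["time_s"])
E
```

```text
{'time_s': 0.0, 'eef_pos': array([248.36896564, 518.40119038, 303.43427921]), 'eef_rot': array([ 2.21547985e-01,  9.75149322e-01, -5.27118011e-04, -1.11905996e-04]), 'contact_force': array([-0.86591142,  0.58665088,  0.68026184]), 'opening': 85.48305094329933}
scene {'fov_y': 53.27326158505579, 'cx': 281.66789537876696, 'cy': 207.24921980061708, 'R': array([[ 3.68417156e-01,  9.29660355e-01, -6.50749251e-04],
       [ 7.17146678e-01, -2.84644933e-01, -6.36142991e-01],
       [-5.91582151e-01,  2.33899309e-01, -7.71570911e-01]]), 't': array([-243.12320185, -375.394779  , 1683.23573159])}
scene arc_jig_mid [([212.1, 219.3], 0.78)]
scene post_top [([247.4, 199.1], 0.93), ([220.1, 219.9], 0.6)]
scene pin0_top [([231.0, 202.0], 0.51)]
scene pin1_top [([216.9, 205.8], 0.42)]
scene pin2_top [([202.7, 209.3], 0.62)]
scene pin3_top [([188.9, 222.4], 0.56)]
scene jar_c [([220.9, 220.0], 0.54)]
scene flat_jig_mid [([310.7, 192.8], 0.84), ([309.7, 183.7], 0.75)]
side {'fov_y': 55.49763621516909, 'cx': 278.52473787608346, 'cy': 207.61087772430315, 'R': array([[ 0.82125253, -0.57048039, -0.0098187
[... 401 characters left out ...]
14.6, 284.2], 0.47)]
side jar_c [([298.4, 267.9], 0.53)]
side flat_jig_mid [([234.8, 208.4], 0.66)]
wrist {'fov_y': 68.07493324219394, 'cx': 282.01812352640707, 'cy': 215.3150322287037, 'tool_from_camera': array([[-7.80530021e-04, -9.64988036e-01, -2.62292741e-01,
         6.53044353e+01],
       [ 9.99999593e-01, -6.34410227e-04, -6.41769281e-04,
        -1.14820009e+00],
       [ 4.52898480e-04, -2.62293135e-01,  9.64988138e-01,
        -7.01238097e+01],
       [ 0.00000000e+00,  0.00000000e+00,  0.00000000e+00,
         1.00000000e+00]])}
wrist arc_jig_mid []
wrist post_top []
wrist pin0_top []
wrist pin1_top []
wrist pin2_top []
wrist pin3_top []
wrist jar_c []
wrist flat_jig_mid []
1.35
```

View pics/scene0.png

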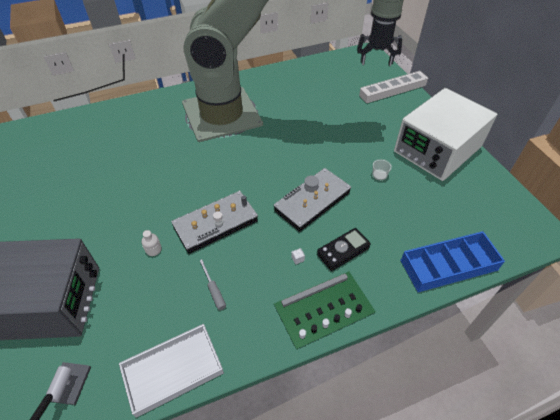

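View pics/side0.png

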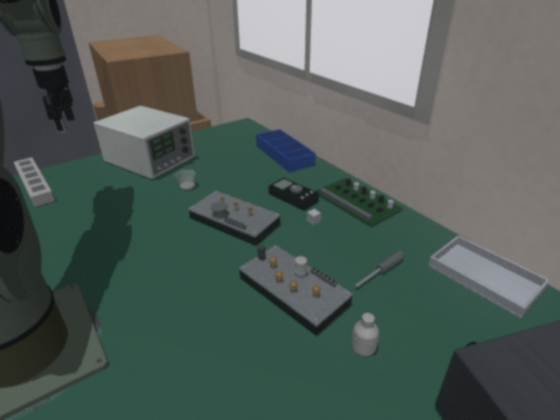

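```bash
cat > h.py <<'E'
import numpy as np
from workcell import bot
def f(c): return 210/np.tan(np.radians(c["fov_y"])/2)
def tri(pa,pb,a="scene",b="side"):
    A=[]
    for n,p in((a,pa),(b,pb)):
        c=bot.calibration(n);k=f(c)
        u=(p[0]-c["cx"])/k;v=(p[1]-c["cy"])/k
        P=np.c_[c["R"],c["t"]]
        A+=[u*P[2]-P[0],v*P[2]-P[1]]
    A=np.array(A)
    return np.linalg.lstsq(A[:,:3],-A[:,3],rcond=None)[0]
def onz(n,p,z):
    c=bot.calibration(n);k=f(c)
    d=c["R"].T@np.array([(p[0]-c["cx"])/k,(p[1]-c["cy"])/k,1]);o=-c["R"].T@c["t"]
    return o+d*(z-o[2])/d[2]
def proj(n,X):
    c=bot.calibration(n);k=f(c);x=c["R"]@np.array(X)+c["t"]
    return np.array([c["cx"]+k*x[0]/x[2],c["cy"]+k*x[1]/x[2]])
E
python3 - <<'E'
from h import *
np.set_printoptions(precision=1,suppress=True)
S=dict(mid=((212.1,219.3),(316.7,283.1),35),post=((247.4,199.1),(261.1,247.7),71),p0=((231,202),(271.3,258.3),60),p1=((216.9,205.8),(278.5,270.5),60),p2=((202.7,209.3),(292.5,278.6),60),p3=((188.9,222.4),(314.6,284.2),60),jar=((220.9,220),(298.4,267.9),56),flat=((310.7,192.8),(234.8,208.4),35))
for k,(a,b,z) in S.items(): print(k,tri(a,b),onz("scene",a,z),onz("side",b,z))
E
```

```text
mid [ 557.1 -200.7   45.3] [ 534.3 -182.1   35. ] [ 567.1 -215.2   35. ]
post [518.3 -61.1  58.7] [526.6 -61.8  71. ] [510.7 -77.1  71. ]
p0 [ 513.8 -112.8   63.2] [ 509.8 -110.9   60. ] [ 516.  -111.6   60. ]
p1 [ 506.7 -155.3   58.9] [ 508.4 -156.2   60. ] [ 505.9 -155.2   60. ]
p2 [ 511.4 -200.7   67.2] [ 505.8 -200.8   60. ] [ 515.9 -193.9   60. ]
p3 [ 540.6 -247.1   66.7] [ 540.  -252.4   60. ] [ 544.  -234.7   60. ]
jar [ 556.6 -159.9   45.8] [ 563.6 -159.9   56. ] [ 549.7 -170.4   56. ]
flat [559.4 139.4  48.4] [547.  146.7  35. ] [568.7 154.7  35. ]
```

The domed jig has its post at about pixel (245,200) in the scene picture. Its pins run left from there to (189,222), and the jar stands at (219,219) on the far side of the row. The flat jig is at (312,197). I'll close the fingers and move over for a closer look with the wrist camera.

Request:
step_arm([
  [0,20,-27,0,0,0,0],
  [0,42,-56,0,0,0,0],
  [0,64,-86,0,0,0,0],
  [0,86,-116,0,0,0,0],
  [0,108,-146,0,0,0,0],
  [0,130,-176,0,0,0,0],
  [0,152,-206,0,0,0,0],
  [0,174,-236,0,0,0,0],
  [0,200,-270,0,0,0,0],
  [0,200,-270,0,0,0,0],
], newtons=20)

```text
time_s: 2.18
eef_pos: [452.6, 241.8, 303.9]
eef_rot: [0.226, 0.974, -0.001, 0.001]
contact_force: [-0.0, -1.9, -0.7]
opening: -0.2
```

Request:
step_arm([
  [0,4,-40,0,0,0,0],
  [0,8,-80,0,0,0,0],
  [0,12,-120,0,0,0,0],
  [0,16,-160,0,0,0,0],
  [0,20,-200,0,0,0,0],
  [0,24,-240,0,0,0,0],
  [0,28,-280,0,0,0,0],
  [0,30,-320,0,0,0,0],
  [0,30,-360,0,0,0,0],
  [0,30,-380,0,0,0,0],
])

```text
time_s: 3.02
eef_pos: [482.0, -142.8, 303.9]
eef_rot: [0.228, 0.974, -0.002, 0.001]
contact_force: [-0.3, -0.5, 1.2]
opening: 0.1
```

```bash
cat >> h.py <<'E'
from scipy.spatial.transform import Rotation as Rn
import cv2
def wcam(s):
    T=np.eye(4);T[:3,:3]=Rn.from_quat(s["eef_rot"]).as_matrix();T[:3,3]=s["eef_pos"]
    return T@bot.calibration("wrist")["tool_from_camera"]
def wonz(T,p,z):
    c=bot.calibration("wrist");k=f(c)
    d=T[:3,:3]@np.array([(p[0]-c["cx"])/k,(p[1]-c["cy"])/k,1]);o=T[:3,3]
    return o+d*(z-o[2])/d[2]
L=("post_top","pin0_top","pin1_top","pin2_top","pin3_top","jar_c","arc_jig_mid")
Z=dict(post_top=71,pin0_top=60,pin1_top=60,pin2_top=60,pin3_top=60,jar_c=56,arc_jig_mid=35)
def look(name):
    s=bot.state();T=wcam(s);im=bot.capture("wrist");cv2.imwrite(f"pics/{name}.png",im[:,:,::-1].copy())
    np.set_printoptions(precision=1,suppress=True)
    print(s["time_s"],s["eef_pos"],s["eef_rot"].round(3),s["contact_force"],s["opening"])
    for l in L:
        for d in bot.tip_of("wrist",l)[:2]: print(l,round(d["conf"],2),np.array(d["position"]),wonz(T,d["position"],Z[l]))
E
python3 -c "
from h import *
look('w1')"
```

```text
3.0167 [ 482.  -142.8  303.9] [ 0.2  1.  -0.   0. ] [-0.3 -0.5  1.2] 0.05456402209056054
post_top 0.75 [362.7 199. ] [517.7 -73.3  71. ]
pin0_top 0.49 [324.5 216.6] [ 520.8 -114.8   60. ]
pin1_top 0.57 [282.3 224.3] [ 508.8 -158.2   60. ]
pin2_top 0.66 [248.  241.2] [ 509.4 -199.6   60. ]
pin2_top 0.2 [292.  265.2] [ 555.4 -169.5   60. ]
pin3_top 0.69 [229.9 285.9] [ 547.3 -242.7   60. ]
pin3_top 0.29 [292.2 265.3] [ 555.6 -169.3   60. ]
jar_c 0.43 [291.9 266.1] [ 558.  -170.8   56. ]
arc_jig_mid 0.74 [275.7 243. ] [ 532.5 -178.6   35. ]
```

View pics/w1.png

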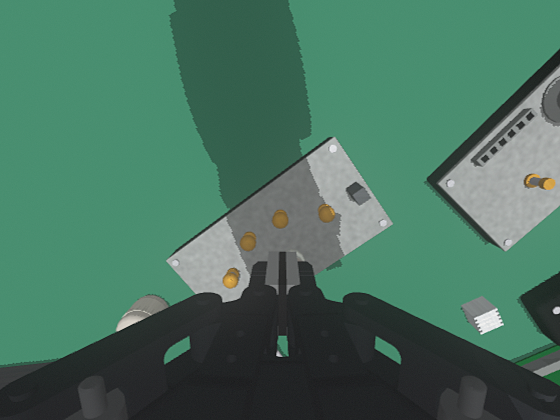

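```bash
cat > fit.py <<'E'
from h import *
from scipy.optimize import least_squares
M=np.array([[105,0],[66,0],[22,24],[-22,24],[-66,0]],float)
def fit(W,fixr=True):
    W=np.array(W);mc=M.mean(0);wc=W.mean(0)
    H=(M-mc).T@(W-wc);th=np.arctan2(H[0,1]-H[1,0],H[0,0]+H[1,1])
    R=np.array([[np.cos(th),-np.sin(th)],[np.sin(th),np.cos(th)]])
    t=wc-R@mc;P=M@R.T+t
    return th,t,P,W-P
E
python3 - <<'E'
from fit import *
np.set_printoptions(precision=1,suppress=True)
for W in ([[517.7,-73.3],[520.8,-114.8],[508.8,-158.2],[509.4,-199.6],[547.3,-242.7]],):
    th,t,P,r=fit(W);print(np.degrees(th),t);print(P);print(r)
for n,p in (("scene",[(247.4,199.1),(231,202),(216.9,205.8),(202.7,209.3),(188.9,222.4)]),("side",[(261.1,247.7),(271.3,258.3),(278.5,270.5),(292.5,278.6),(314.6,284.2)])):
    W=[onz(n,a,z)[:2] for a,z in zip(p,(71,60,60,60,60))]
    th,t,P,r=fit(W);print(n,np.degrees(th),t);print(P);print(r)
E
```

```text
99.38716628407936 [ 533.7 -176.9]
[[ 516.6  -73.3]
 [ 522.9 -111.8]
 [ 506.4 -159.1]
 [ 513.6 -202.5]
 [ 544.5 -242. ]]
[[ 1.1 -0. ]
 [-2.1 -3. ]
 [ 2.4  0.9]
 [-4.2  2.9]
 [ 2.8 -0.7]]
scene 95.79936390398062 [ 529.8 -176.3]
[[ 519.2  -71.9]
 [ 523.1 -110.7]
 [ 503.7 -156.9]
 [ 508.1 -200.6]
 [ 536.5 -242. ]]
[[  7.4  10.1]
 [-13.4  -0.3]
 [  4.7   0.7]
 [ -2.3  -0.1]
 [  3.6 -10.4]]
side 102.42095461567936 [ 532.4 -172.9]
[[ 509.8  -70.4]
 [ 518.2 -108.5]
 [ 504.2 -156.6]
 [ 513.7 -199.6]
 [ 546.6 -237.4]]
[[ 0.9 -6.7]
 [-2.2 -3.1]
 [ 1.7  1.4]
 [ 2.2  5.7]
 [-2.6  2.7]]
```

The wrist picture shows brass heads at about (326,213), (280,219), (248,242) and (231,279), with the post at (360,192). I'll refine these positions by colour.

```bash
cat >> fit.py <<'E'
def brass(png):
    im=cv2.imread(png);h=cv2.cvtColor(im,cv2.COLOR_BGR2HSV)
    m=cv2.inRange(h,(8,110,60),(28,255,255))
    n,l,st,c=cv2.connectedComponentsWithStats(m)
    return [(c[i],st[i]) for i in range(1,n) if st[i,4]>40]
E
python3 - <<'E'
from fit import *
np.set_printoptions(precision=1,suppress=True)
T=wcam(bot.state())
for c,s in brass('pics/w1.png'):print(c,s,wonz(T,c,56))
im=cv2.imread('pics/w1.png')[130:310,150:410]
cv2.imwrite('pics/w1z.png',cv2.resize(im,None,fx=3,fy=3,interpolation=cv2.INTER_CUBIC))
E
```

```text
[529.9 179.3] [524 174  16  13  97] [578.9  97.1  56. ]
[546.8 183.1] [539 178  16  12 149] [590.5 111.7  56. ]
[325.9 212.8] [318 204  17  18 229] [ 519.6 -105.4   56. ]
[279.8 218.7] [272 210  16  18 225] [ 504.1 -152.1   56. ]
[248. 241.] [240 232  16  19 226] [ 511.6 -194.2   56. ]
[230.7 278.1] [223 268  16  20 226] [ 542.2 -232.3   56. ]
```

View pics/w1z.png

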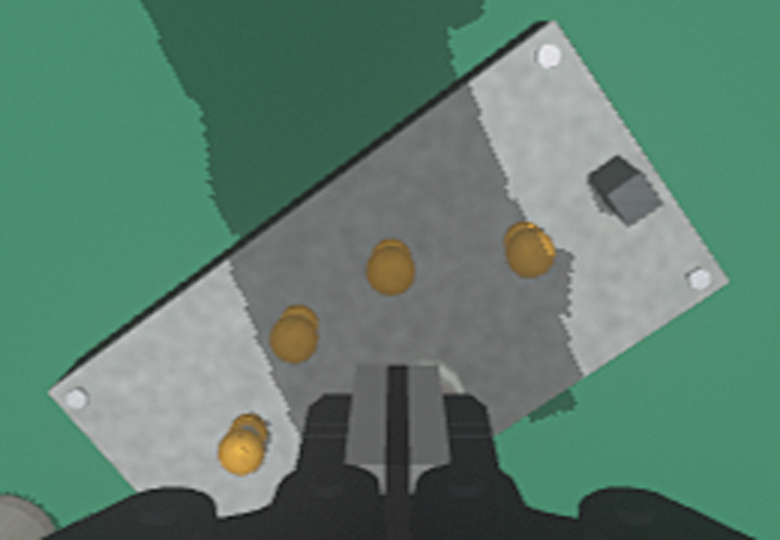

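Run:
```python
from fit import *
np.set_printoptions(precision=1,suppress=True)
T=wcam(bot.state())
px=[(326,213.9),(280,220),(247.7,241.7),(230.2,281)]
pp=(150+633/3.,130+188/3.)
W=[wonz(T,pp,71)[:2]]+[wonz(T,p,56)[:2] for p in px]
th,t,P,r=fit(W);print(np.degrees(th),t);print(np.array(W));print(P);print(r)
# where tips project
c=bot.calibration("wrist");Ti=np.linalg.inv(c["tool_from_camera"])
for z in(54,73):
    x=Ti@np.array([0,0,z,1]);print(z,c["cx"]+f(c)*x[0]/x[2],c["cy"]+f(c)*x[1]/x[2])
```

```text
100.94552648025049 [ 532.4 -169.5]
[[ 511.5  -66. ]
 [ 520.8 -105.8]
 [ 505.5 -152.5]
 [ 512.1 -194.9]
 [ 545.1 -234.5]]
[[ 512.5  -66.4]
 [ 519.9 -104.7]
 [ 504.7 -152.5]
 [ 513.  -195.7]
 [ 544.9 -234.3]]
[[-1.   0.4]
 [ 0.9 -1.1]
 [ 0.8 -0. ]
 [-0.9  0.8]
 [ 0.2 -0.2]]
54 284.85469262507763 284.4731443195947
73 284.53695104072403 266.32376981286257
```

```bash
cat > seg.py <<'E'
from fit import *
import sys
np.set_printoptions(precision=1,suppress=True)
name=sys.argv[1]
look(name);print(bot.state()["eef_pos"])
for c,s in brass(f'pics/{name}.png'):print(c,s)
im=cv2.imread(f'pics/{name}.png')[130:310,150:410]
cv2.imwrite(f'pics/{name}z.png',cv2.resize(im,None,fx=3,fy=3,interpolation=cv2.INTER_CUBIC))
E
python3 seg.py w2
```

```text
3.4167 [ 482.8 -137.1  304. ] [ 0.2  1.  -0.   0. ] [1.  0.5 0.6] 0.419755361351517
post_top 0.78 [358.4 199.3] [516.6 -70.9  71. ]
pin0_top 0.64 [322.5 216.1] [ 520.2 -110.1   60. ]
pin1_top 0.54 [274.6 224.6] [ 506.5 -159.3   60. ]
pin2_top 0.55 [239.4 240.7] [ 506.1 -201.3   60. ]
pin3_top 0.7 [222.4 286.5] [ 545.7 -244.    60. ]
[ 482.6 -138.1  303.9]
[523.3 182.4] [518 177  15  13  91]
[539.8 186.3] [532 181  16  12 144]
[320.1 214.7] [313 206  16  18 227]
[274.2 220.4] [267 211  16  19 225]
[242.4 242.4] [235 233  15  19 229]
[225.  279.4] [217 269  16  21 226]
```

View pics/w2z.png

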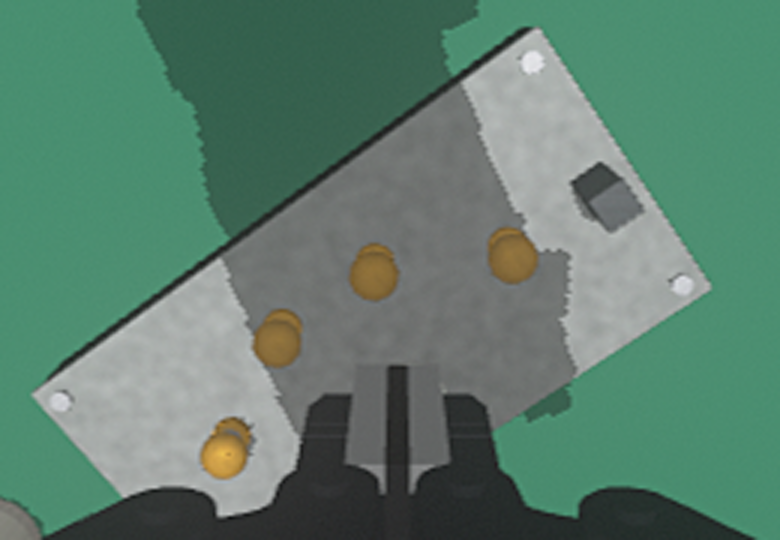

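Run:
```python
from fit import *
np.set_printoptions(precision=1,suppress=True)
s=bot.state();print(s["eef_pos"]);s["eef_pos"]=np.array([482.8,-137.1,304.0])
T=wcam(s)
z=lambda a,b:(150+(a+.5)/3-.5,130+(b+.5)/3-.5)
px=[z(512,256),z(373,273),z(277,340),z(223,456)];pp=z(614,206)
W=[wonz(T,pp,71)[:2]]+[wonz(T,p,56)[:2] for p in px]
th,t,P,r=fit(W);print(np.degrees(th),t);print(np.array(W));print(P);print(r)
for n in("scene","side"):print(n,[proj(n,[*p,zz]) for p,zz in zip(P,(71,60,60,60,60))])
for l,o in(("jar",None),):
  print(tri((219,219),(300.5,266)))
```

```text
[ 482.6 -138.1  303.9]
99.66606634752442 [ 531.  -176.6]
[[ 514.   -74.2]
 [ 519.3 -111.8]
 [ 503.3 -158.7]
 [ 510.6 -201.3]
 [ 542.6 -241.4]]
[[ 513.3  -73.1]
 [ 519.9 -111.5]
 [ 503.6 -158.9]
 [ 511.  -202.3]
 [ 542.  -241.6]]
[[ 0.7 -1.2]
 [-0.6 -0.3]
 [-0.3  0.2]
 [-0.4  1. ]
 [ 0.6  0.3]]
scene [array([242.6, 197.1]), array([231.8, 204.4]), array([215.6, 204.9]), array([202.6, 210.7]), array([192.6, 221.9])]
side [array([261.1, 246.4]), array([272.7, 257.6]), array([278.6, 271.8]), array([293. , 281.8]), array([316. , 286.5])]
[ 558.  -165.4   54.9]
```

Request:
step_arm([
  [0,19,14,-20,0,0,0],
  [0,37,27,-40,0,0,0],
  [0,37,27,-65,0,0,0],
  [0,37,27,-90,0,0,0],
  [0,37,27,-115,0,0,0],
  [0,37,27,-130,0,0,0],
  [0,37,27,-140,0,0,0],
  [0,37,27,-145,0,0,0],
  [0,37,27,-145,0,0,0],
  [0,37,27,-145,0,0,0],
])

```text
time_s: 4.65
eef_pos: [519.8, -111.2, 159.5]
eef_rot: [0.226, 0.974, -0.001, 0.002]
contact_force: [0.0, 0.4, 0.9]
opening: 0.2
```

Run:
```python
from h import *
s=bot.state();print(s["eef_pos"],s["contact_force"])
a=bot.capture("scene")[170:260,150:290];b=bot.capture("side")[210:330,220:370]
cv2.imwrite('pics/a3.png',np.vstack([cv2.resize(x,(600,int(600*x.shape[0]/x.shape[1])),interpolation=cv2.INTER_CUBIC)[:300] if 0 else cv2.resize(x,(420,290),interpolation=cv2.INTER_CUBIC) for x in(a,b)])[:,:,::-1])
cv2.imwrite('pics/w3.png',bot.capture("wrist")[:,:,::-1])
```

```text
[ 519.84387901 -111.15178263  159.52811561] [0.01046007 0.43577115 0.89510292]
```

View pics/a3.png

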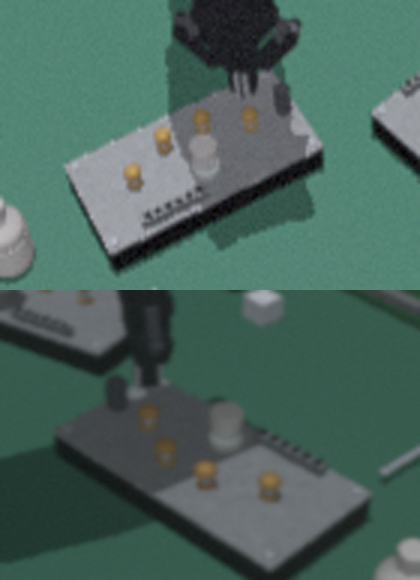

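View pics/w3.png

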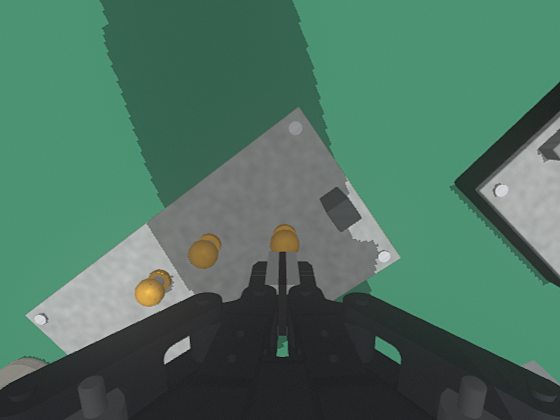

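The fingertips stand about 26 mm above pin 0 in both outside views. In the wrist view its head is at (285,242), straight ahead of the tips. I'll work out the lateral offset.

Run:
```python
from fit import *
np.set_printoptions(precision=1,suppress=True)
T=wcam(bot.state())
for p in((285,242),(204,252),(149,291.5)):print(wonz(T,p,56))
print(bot.state()["eef_pos"])
```

```text
[ 519.  -110.4   56. ]
[ 503.4 -156.8   56. ]
[ 511.2 -200.7   56. ]
[ 519.9 -111.2  159.8]
```

Request:
step_arm([
  [0,0,0,-8,0,0,0],
  [0,0,0,-16,0,0,0],
  [0,0,0,-22,0,0,0],
  [0,0,0,-25,0,0,0],
  [0,0,0,-27,0,0,0],
  [0,0,0,-29,0,0,0],
  [0,0,0,-31,0,0,0],
  [0,0,0,-31,0,0,0],
  [0,0,0,-31,0,0,0],
  [0,0,0,-31,0,0,0],
])

```text
time_s: 5.63
eef_pos: [519.9, -111.2, 128.9]
eef_rot: [0.226, 0.974, -0.001, 0.002]
contact_force: [-2.0, 0.3, 1.8]
opening: -0.3
```

Run:
```python
from h import *
np.set_printoptions(precision=1,suppress=True)
s=bot.state();print(s["eef_pos"],s["contact_force"])
fs=[]
b=bot.capture("side")[210:330,220:370]; fs.append(bot.state()["contact_force"])
cv2.imwrite('pics/b4.png',cv2.resize(b,(750,600),interpolation=cv2.INTER_CUBIC)[:,:,::-1])
cv2.imwrite('pics/w4.png',bot.capture("wrist")[:,:,::-1]); fs.append(bot.state()["contact_force"])
print(np.array(fs))
```

```text
[ 519.9 -111.2  128.9] [-2.   0.3  1.8]
[[-0.9  1.   1.9]
 [-1.5  0.1  2.4]]
```

View pics/b4.png

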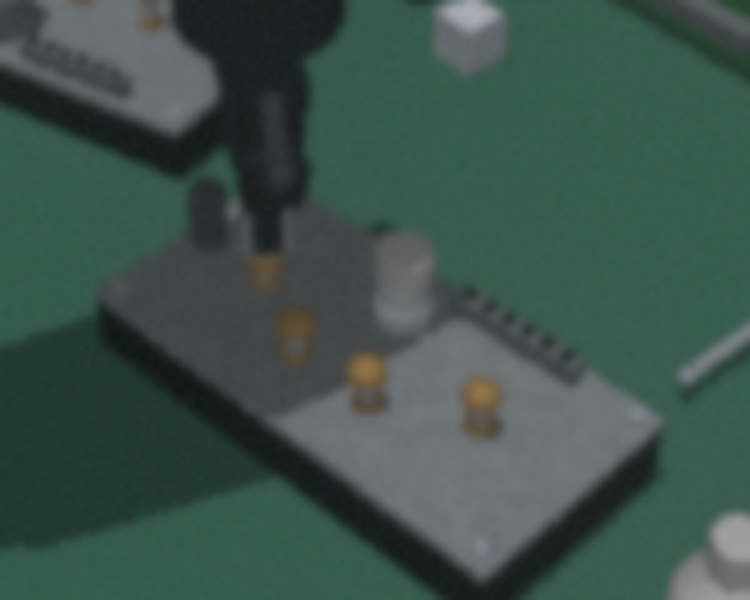

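The tips are on pin 0 (265,265 in the enlarged view). The force of about 2 N fits the 4 mm of press I worked out. I'll go on to half-way and then lift.

Request:
step_arm([
  [0,0,0,-1,0,0,0],
  [0,0,0,-2,0,0,0],
  [0,0,0,-2,0,0,0],
  [0,0,0,-2,0,0,0],
])

```text
time_s: 6.07
eef_pos: [520.0, -111.2, 126.9]
eef_rot: [0.226, 0.974, -0.001, 0.002]
contact_force: [-1.3, 0.1, 3.3]
opening: -0.2
```

Request:
step_arm([
  [0,0,0,6,0,0,0],
  [0,0,0,18,0,0,0],
  [0,0,0,34,0,0,0],
  [0,-8,-23,36,0,0,0],
  [0,-16,-46,36,0,0,0],
  [0,-16,-47,36,0,0,0],
  [0,-16,-47,34,0,0,0],
  [0,-16,-47,34,0,0,0],
])

```text
time_s: 6.73
eef_pos: [504.1, -157.8, 160.8]
eef_rot: [0.226, 0.974, -0.001, 0.002]
contact_force: [-0.1, 0.4, -1.2]
opening: 0.3
```

Run:
```python
from h import *
np.set_printoptions(precision=1,suppress=True)
s=bot.state();print(s["eef_pos"],s["contact_force"]);T=wcam(s)
cv2.imwrite('pics/w5.png',bot.capture("wrist")[:,:,::-1])
b=bot.capture("side")[210:330,220:370]
cv2.imwrite('pics/b5.png',cv2.resize(b,(600,480),interpolation=cv2.INTER_CUBIC)[:,:,::-1])
from fit import brass
for c,st in brass('pics/w5.png'):print(c,st,wonz(T,c,56))
```

```text
[ 504.1 -157.8  160.8] [-0.1  0.4 -1.2]
[363.6 231.2] [348 215  33  34 810] [ 518.  -112.4   56. ]
[282.7 238.9] [269 224  29  28 626] [ 501.2 -157.5   56. ]
[227.4 279. ] [213 261  29  36 760] [ 509.7 -199.7   56. ]
[187.1 343.7] [184 336   7  16  69] [ 539.2 -246.2   56. ]
```

View pics/b5.png

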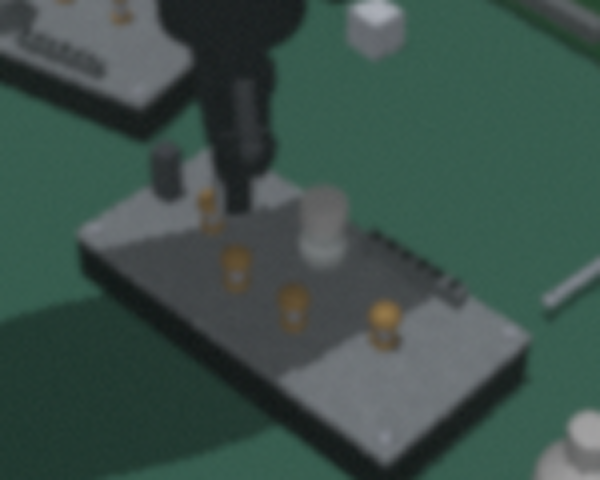

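View pics/w5.png

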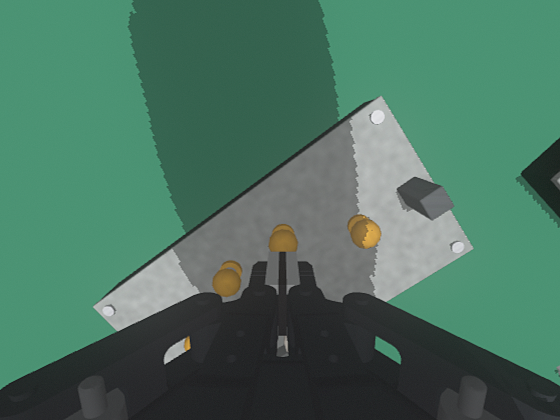

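Pin 0 is up again, the jar stands, and the tips are over pin 1 (283,240 in the wrist view). I'll press pin 1.

Request:
step_arm([
  [0,0,0,-8,0,0,0],
  [0,0,0,-16,0,0,0],
  [0,0,0,-23,0,0,0],
  [0,0,0,-27,0,0,0],
  [0,0,0,-29,0,0,0],
  [0,0,0,-31,0,0,0],
  [0,0,0,-33,0,0,0],
  [0,0,0,-33.5,0,0,0],
  [0,0,0,-33.5,0,0,0],
  [0,0,0,-33.5,0,0,0],
])

```text
time_s: 7.67
eef_pos: [504.2, -157.3, 127.5]
eef_rot: [0.225, 0.974, -0.001, 0.002]
contact_force: [-1.6, 0.5, 1.8]
opening: -0.1
```

Run:
```python
from h import *
np.set_printoptions(precision=1,suppress=True)
b=bot.capture("side")[210:330,220:370]
cv2.imwrite('pics/b6.png',cv2.resize(b,(600,480),interpolation=cv2.INTER_CUBIC)[:,:,::-1])
s=bot.state();print(s["eef_pos"],s["contact_force"])
```

```text
[ 504.2 -157.3  127.5] [-1.5  1.   2.2]
```

View pics/b6.png

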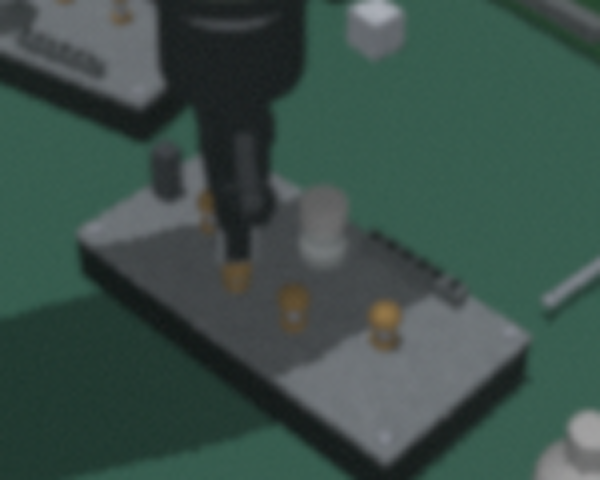

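Pin 1 is visibly down at (236,275) and the other pins are up. I'll press slightly more, then lift and go to pin 2.

Request:
step_arm([
  [0,0,0,-0.7,0,0,0],
  [0,0,0,-0.7,0,0,0],
  [0,0,0,-0.7,0,0,0],
])

```text
time_s: 7.97
eef_pos: [504.3, -157.4, 126.9]
eef_rot: [0.225, 0.974, -0.001, 0.002]
contact_force: [-1.3, 1.3, 3.1]
opening: 0.3
```

Request:
step_arm([
  [0,0,0,6,0,0,0],
  [0,0,0,18,0,0,0],
  [0,0,0,34,0,0,0],
  [0,3,-21,36,0,0,0],
  [0,6.5,-43,36,0,0,0],
  [0,6.5,-43.5,34,0,0,0],
  [0,6.5,-43.5,34,0,0,0],
  [0,6.5,-43.5,34,0,0,0],
])

```text
time_s: 8.63
eef_pos: [510.7, -200.4, 160.9]
eef_rot: [0.225, 0.974, -0.001, 0.002]
contact_force: [1.0, -0.2, -0.1]
opening: -0.4
```

Run:
```python
from h import *
np.set_printoptions(precision=1,suppress=True)
s=bot.state();print(s["eef_pos"],s["contact_force"]);T=wcam(s)
cv2.imwrite('pics/w7.png',bot.capture("wrist")[:,:,::-1])
b=bot.capture("side")[210:330,220:370]
cv2.imwrite('pics/b7.png',cv2.resize(b,(600,480),interpolation=cv2.INTER_CUBIC)[:,:,::-1])
from fit import brass
for c,st in brass('pics/w7.png'):print(c,st,wonz(T,c,56))
```

```text
[ 510.7 -200.4  160.9] [ 1.  -0.2 -0.1]
[426.1 191.8] [405 177  41  32 932] [ 518.3 -114.    56. ]
[342.  202.7] [327 187  32  33 779] [ 503.1 -159.6   56. ]
[282.3 239.8] [268 226  29  26 579] [ 508.3 -200.5   56. ]
```

View pics/b7.png

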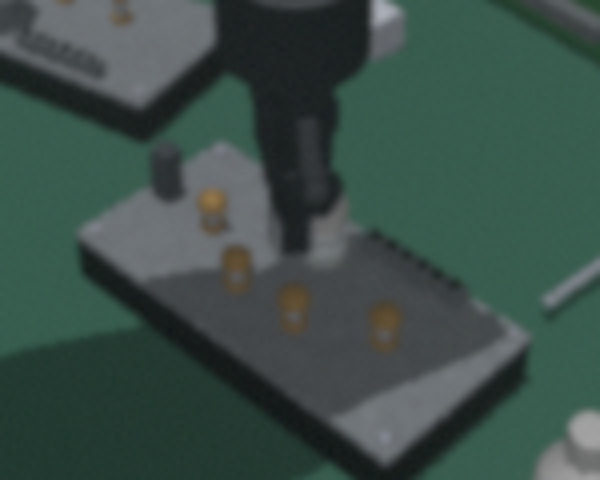

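View pics/w7.png

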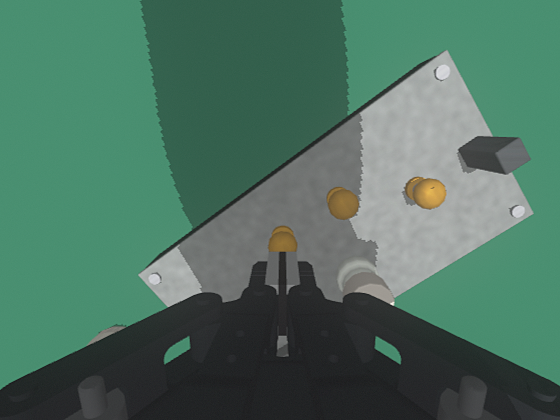

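Pins 0 and 1 are up, and pin 2 is ahead of the tips at (283,241). The jar at (365,285) is beside the fingers and well clear. I'll press pin 2.

Request:
step_arm([
  [0,0,0,-8,0,0,0],
  [0,0,0,-16,0,0,0],
  [0,0,0,-23,0,0,0],
  [0,0,0,-27,0,0,0],
  [0,0,0,-29,0,0,0],
  [0,0,0,-31,0,0,0],
  [0,0,0,-33,0,0,0],
  [0,0,0,-34,0,0,0],
  [0,0,0,-34,0,0,0],
  [0,0,0,-34,0,0,0],
])

```text
time_s: 9.57
eef_pos: [510.8, -200.0, 127.1]
eef_rot: [0.225, 0.974, -0.001, 0.002]
contact_force: [-2.1, 1.7, 3.5]
opening: -0.1
```

Run:
```python
from h import *
np.set_printoptions(precision=1,suppress=True)
b=bot.capture("side")[210:330,220:370]
cv2.imwrite('pics/b8.png',cv2.resize(b,(600,480),interpolation=cv2.INTER_CUBIC)[:,:,::-1])
s=bot.state();print(s["eef_pos"],s["contact_force"])
```

```text
[ 510.9 -200.   127.2] [-1.   0.8  2.3]
```

View pics/b8.png

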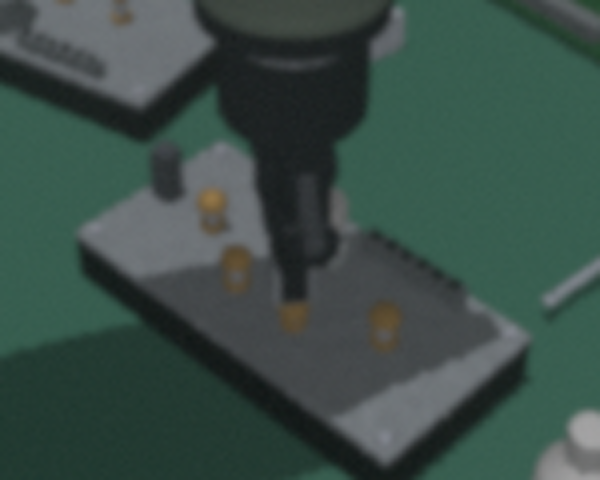

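Pin 2 is down at (293,315). I'll lift and go to pin 3.

Request:
step_arm([
  [0,0,0,6,0,0,0],
  [0,0,0,18,0,0,0],
  [0,0,0,34,0,0,0],
  [0,15,-20,36,0,0,0],
  [0,31,-40,36,0,0,0],
  [0,31,-41.5,34,0,0,0],
  [0,31,-41.5,34,0,0,0],
  [0,31,-41.5,34,0,0,0],
])

```text
time_s: 10.28
eef_pos: [541.6, -241.1, 161.2]
eef_rot: [0.225, 0.974, -0.001, 0.002]
contact_force: [-0.2, 0.2, 0.1]
opening: -0.1
```

Run:
```python
from h import *
np.set_printoptions(precision=1,suppress=True)
s=bot.state();print(s["eef_pos"],s["contact_force"]);T=wcam(s)
cv2.imwrite('pics/w9.png',bot.capture("wrist")[:,:,::-1])
b=bot.capture("side")[210:330,220:370]
cv2.imwrite('pics/b9.png',cv2.resize(b,(600,480),interpolation=cv2.INTER_CUBIC)[:,:,::-1])
from fit import brass
for c,st in brass('pics/w9.png'):print(c,st,wonz(T,c,56))
```

```text
[ 541.6 -241.1  161.2] [-0.2  0.2  0.1]
[477.8 111.1] [ 452   94   50   34 1203] [ 519.5 -115.4   56. ]
[387.4 123.1] [368 107  39  33 974] [ 504.1 -161.    56. ]
[322.6 169.9] [308 155  31  31 756] [ 511.8 -202.7   56. ]
[284.8 239.5] [271 225  29  28 599] [ 539.7 -239.9   56. ]
```

View pics/b9.png

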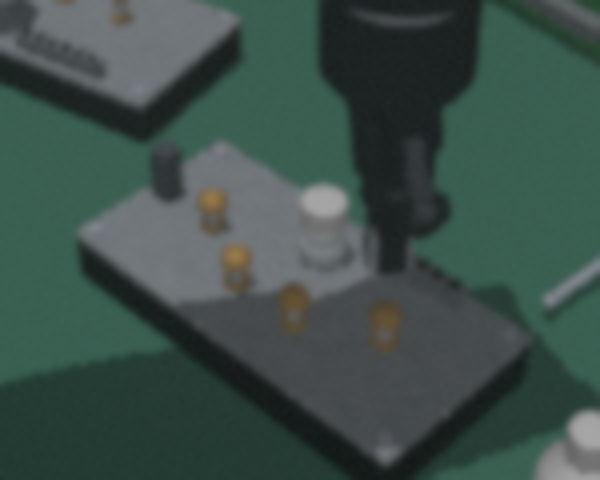

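View pics/w9.png

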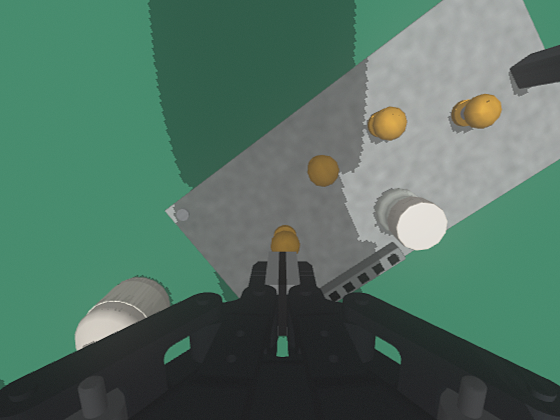

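Pins 0 to 2 are up and pin 3 is ahead at (285,240). The flux bottle's cap shows at (105,325), so I'll check its clearance before going down.

Run:
```python
from h import *
np.set_printoptions(precision=1,suppress=True)
T=wcam(bot.state());print(wonz(T,(108,325),80),onz("scene",(148,235),85),onz("side",(368,320),85),tri((148,235),(368,320)))
```

```text
[ 534.3 -347.    80. ] [ 561.7 -372.5   85. ] [ 548.  -383.1   85. ] [ 554.8 -375.4   74.8]
```

The bottle is more than 100 mm away, so I'll press pin 3.

Request:
step_arm([
  [0,0,0,-8,0,0,0],
  [0,0,0,-16,0,0,0],
  [0,0,0,-23,0,0,0],
  [0,0,0,-27,0,0,0],
  [0,0,0,-29,0,0,0],
  [0,0,0,-31,0,0,0],
  [0,0,0,-33,0,0,0],
  [0,0,0,-34.3,0,0,0],
  [0,0,0,-34.3,0,0,0],
  [0,0,0,-34.3,0,0,0],
])

```text
time_s: 11.22
eef_pos: [541.7, -240.8, 127.2]
eef_rot: [0.225, 0.974, -0.001, 0.002]
contact_force: [-1.6, 1.9, 3.3]
opening: -0.5
```

Run:
```python
from h import *
np.set_printoptions(precision=1,suppress=True)
b=bot.capture("side")[210:330,220:370]
cv2.imwrite('pics/b10.png',cv2.resize(b,(600,480),interpolation=cv2.INTER_CUBIC)[:,:,::-1])
s=bot.state();print(s["eef_pos"],s["contact_force"])
```

```text
[ 541.7 -240.8  127.3] [-2.7  1.5  2.4]
```

View pics/b10.png

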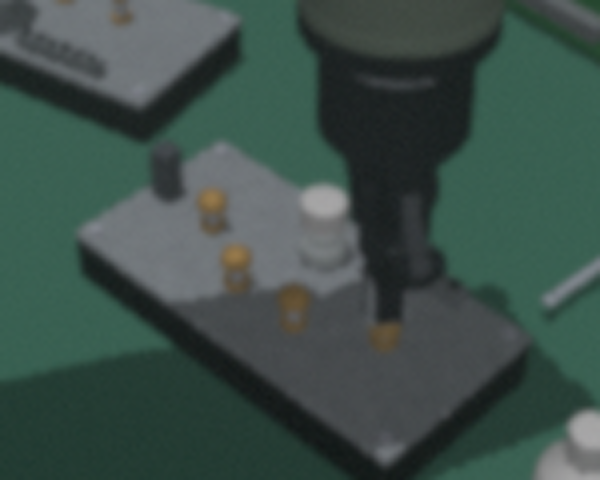

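Pin 3 is down at (385,335). I'll lift well clear.

Request:
step_arm([
  [0,0,0,6,0,0,0],
  [0,0,0,20,0,0,0],
  [0,0,0,45,0,0,0],
  [0,0,0,75,0,0,0],
  [0,0,0,105,0,0,0],
  [0,0,0,135,0,0,0],
  [0,0,0,160,0,0,0],
  [0,0,0,170,0,0,0],
  [0,0,0,170,0,0,0],
  [0,0,0,170,0,0,0],
])

```text
time_s: 12.1
eef_pos: [541.7, -240.8, 297.6]
eef_rot: [0.225, 0.974, -0.001, 0.003]
contact_force: [0.3, 0.4, 0.5]
opening: -0.3
```

Run:
```python
from h import *
np.set_printoptions(precision=1,suppress=True)
b=bot.capture("side")
s=bot.state();print(s["eef_pos"],s["contact_force"],np.abs(s["qvel"]).max())
cv2.imwrite('pics/b11.png',cv2.resize(b[150:330,140:420],(778,500),interpolation=cv2.INTER_CUBIC)[:,:,::-1])
cv2.imwrite('pics/s11.png',bot.capture("scene")[:,:,::-1])
```

```text
[ 541.5 -240.8  296.9] [-0.  -0.2 -0.2] 0.01488834302220204
```

View pics/b11.png

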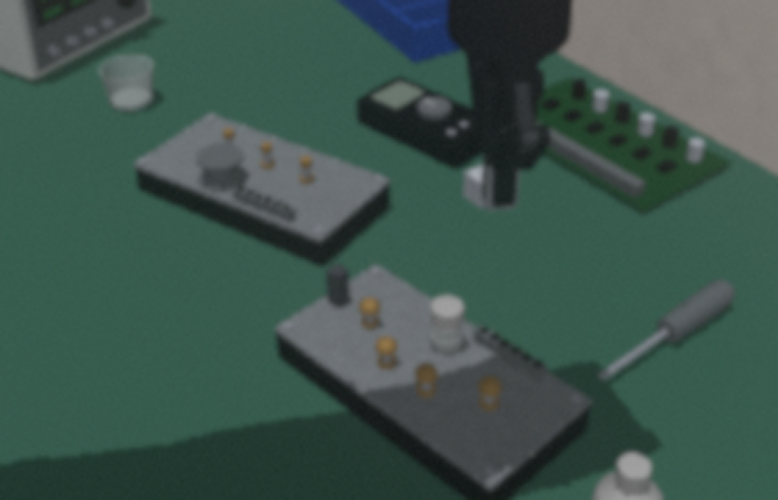

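View pics/s11.png

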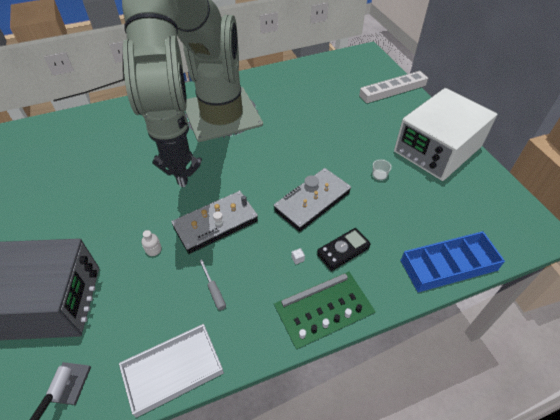

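All four pins are up, the loose things look unmoved, and the hand is clear at about 220 mm over the bench. I'm handing in the job.

```bash
python3 -c "
from workcell import bot
print(bot.job_done())"
```

```text
the job is handed in; nothing more can be done
None
```

I pressed all four domed pins in order, starting at the post end, and let each spring back up before pressing the next. The job was handed in at about 12 s of the 48 s allowed.

- **Depth:** Worked out from the fingertip height, each pin went about 6 mm down. The pin joints can't be read directly, so nothing measured this exactly. The force readings of 2 to 3.5 N, with about 1 N of noise, fit that depth. Each pin also looked pressed down in the side camera.
- **Last pictures:** All four domed pins were up. The flat-headed pins and the loose things looked unmoved; I judged this by eye and did not measure it.
- **Hand:** It finished with the fingertips about 220 mm above the bench, with no contact force and the arm practically still.
- **Disagreements:** The networks' raw point positions were up to about 13 mm off the jig's known layout. I used the brass heads in the wrist pictures, which fitted the layout to about 1 mm, and those are the positions I pressed at. My first wrist fit used a pose read after the picture was taken and came out about 7 mm off, so I discarded it and measured again with the arm still.

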